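# Load a handle through the sprung flap of a drilling jig

### The arm

A 6-joint arm with a two-finger parallel gripper is mounted at the origin on a cart in front of the work surface, level with it; the furniture and walls round the work are solid. World frame = base frame: x ahead of the robot, y to its left, z up, the work surface at z = 0. Lengths are in m, angles in rad, forces in N, time in s.
With the tool pointing down it reaches from about 0.25 to 0.775 m from the base axis. Payload 8.9 kg.
Tool frame: the origin (TCP) lies on the mounting face of the last link; the fingertips stand 173 mm ahead of it and the grasp point (between the pads) lies 155 mm ahead of it; z points along the fingers, y is the line along which they close (so a half turn about z gives the same grasp; the last joint's range is limited). The gripper opens to 85 mm and grips with 20 to 120 N. Pads are 22 mm wide; open, the fingers measure 114 mm over their backs; the gripper's body (76 mm by 85 mm) begins 54 mm behind the grasp point. The pads swing forward as they close: fully open they stand 13 mm farther back than shut.
Start: joints at [1.146, 0.291, -0.153, 1.127, 0, 1.431], TCP at [0.148, 0.504, 0.405] pointing down, gripper open.
Joint ranges: [-2.52, 2.52], [-0.91, 1.74], [-1.3, 1.37], [-1.96, 2.02], [-1.52, 1.47], [-3.14, 3.14]. Speed limits (rad/s): [2.22, 2.22, 2.79, 3.14, 3.14, 3.14].

### API

Orientations are given as [roll, pitch, yaw] about the fixed x, y, z axes, in that order (R = Rz(yaw) Ry(pitch) Rx(roll)).
In Python, from workcell import manip gives the robot as it stands.
- The arm moves only by the tool send_rows, never from a script. Its argument "increments" is one flat list of numbers, 5 for each row, row after row: the opening, from 0 (shut) to 1 (fully open), then the shift along the tool's x, y, z in mm, then the turn about the tool's z in degrees. A call has 1 to 12 rows; each row shifts and turns the commanded pose from where the row before left it, along the tool's axes as they then stand; what a row does not reach is not made up. A row lasts 1/12 s, in which the tool goes at most 41.7 mm and 7.16 degrees, less where a joint would pass 70% of its speed; a pose out of reach is approached as far as the arm can. A call is refused whole if a number of a shift passes 41.7 or a number of a turn 7.16, either way. A call with a gripper value outside its range is refused whole. The fingers move at their own pace and stop on an object; "squeeze" is the grip in N (left out, the last holds). Time passes only in rows, so rows that do not move let the fingers close. It gives the time, the measured TCP pose, the force, the opening and the grip force at its end, in the units of the state.
- manip.state(): the state, without advancing time (a new reading comes with each control period).
- manip.camera(name): name is "scene" or "top" or "wrist"; returns a dict with "color" (384x512x3 uint8, red, green, blue), "z_map" (384x512 float32, m along the optical axis (not along the pixel's ray), 0 where there is no reading), "fx", "fy", "cx", "cy" (pixels), "pose" (4x4, takes a point from camera to world coordinates); the wrist camera has in their place "T_tool_cam" (4x4, takes a point from camera to tool coordinates, whose origin is the TCP and whose axes are the flange's). Camera axes: x right, y down, z forward; pixel columns grow to the right and rows downward; lengths in m; the calibration is good to about 2 mm. A picture is of the moment at which its call begins: read the wrist's pose just before it.
- manip.close_job(): hands the job in; it is judged then, once.
The state is a dict: "clock": time; "qpos": joint angles; "joint_vel": joint speeds; "effort": joint torques, N m; "tool_pos": TCP position; "tool_rot": TCP orientation; "ft_force": force on the tool from outside, world axes, zero at the start; "moment": the same for the moment, N m; "width": opening from 0.0 (shut) to 1.0 (fully open); "grip_force": force on a finger pad.
Only numpy, scipy, OpenCV 4.12 (cv2) and the standard library are available. Lean on these libraries where they do the work, as an engineer would, in place of code of your own. Each camera call takes 0.05 s, during which the arm holds its last target. There are 200 camera calls.

### The job

Load the wooden handle into the drilling jig: set it flat in the open infeed, grip rib up, and slide it along the channel past the red sprung flap and on against the spring plunger until the flap snaps shut behind it, then let it ease back onto the flap and let go, leaving it trapped. Push gently by feel: how far to push is not marked, and nothing in the jig may ever be loaded above 30 N, as when the handle is rammed against the end block. Leave the tape measure, pencil, glue bottle and drill bit where they are.

Things in the scene. Friction and masses are not known exactly. Their poses are not given: they have to be found in the camera images.
- handle: Loose wooden handle, 0.18 kg, an upside-down T in section: a base 92 long x 36 wide x 21 high and on it, centred, a grip rib 70 long x 16 wide that stands 32 above the base (total height 53), with round ends. Origin: centre of the underside. x along its length, y across, z up; both ends are alike.
- jig: Drilling jig fixed to the bench; origin on the bench top under the channel's middle line. x = feed direction, y = across, left of the feed, z up. Plywood base 18 thick: channel floor at z = 18 mm; base x -175 to 160, y -65 to 95. Right: straight wooden fence, inner face y = -19.5, top z = 41, two brass drill bushes. Left: infeed guide, then a grey carriage. Clamp knobs at y = 78 are 43 high.
- infeed (a point): Point on the channel floor in the open infeed where the middle of the handle's underside goes (x = -108, y = 2 in the jig's frame; axes as the jig's). Waxed, slippery. Infeed is open above and at its -x end. On its left a low wooden guide (top z = 38) tapers from y = 31 at x = -160 to y = 24 at x = -77.
- gate (a point): Point on the channel floor at x = 0 of the jig, middle line. The grey carriage with flap, left fence (face y = 20.5), plunger and end block is clamped within 10 mm either way of a middle setting along x; the setting is not measured: feel it. At the middle setting the flap pin is at x = -50, y = 26, and the flap snaps shut when the handle's rear end has passed about x = 0 or 1 (its middle at 46 to 47).
- lips (a point): Point between the steel lips, in the middle of the channel at x = 56 of the jig, at the height of their undersides (z = 41, tops 45). From x = 4 on (turned-up lead-in edges from x = -13, 48 high) they overhang the handle's base by 7 on either side, so it can only be slid in from the infeed; the rib passes the 21 wide slot between them.
- end (a point): Point on the face of the solid end block at the carriage's middle setting: x = 95.5 of the jig, middle line, z = 28.5. Met by the handle 2 to 3 mm after the flap snaps. A brass spring plunger, 14 across, stands out 17.5 from it and pushes back with 2 N plus 0.15 N per mm, damped, so a let-go handle returns some 7 mm until its rear end rests on the flap's tip, which holds it.
- flap (a joint): Angle (rad) of the red sprung flap, a leaf 52 long and 18 high just above the channel floor, on an upright pin at the left of the channel. 0 = shut: the leaf slants 0.58 rad into the channel, its tip downstream and just past the middle line; it cannot swing back beyond that. It grows as the passing handle presses the leaf to the side (about 0.4 while the handle passes); the spring gives about 1.5 to 2 N at the tip, several times that when pressed near the pin.
- tape_measure: Yellow tape measure, 36 x 88 x 62, a bystander. Origin: centre of its underside.
- pencil: Red carpenter's pencil, 12 x 159 x 8, lying on the bench, a bystander. Origin: centre of its underside.
- glue_bottle: White glue bottle with a red tip, 82 across, 296 high, upright, a bystander. Origin: centre of its underside.
- drill_bit: Steel drill bit, 10 x 120 x 10, lying on the bench, a bystander. Origin: centre of its underside.
Things that resemble listed ones, but are neither listed nor needed, are in the scene too. Several things look just like the handle: the one meant starts farthest to the robot's right.

How it is judged:
On the way, in this order (a step that is already met when the one before it is completed fails the run):
1. the handle lies flat in the infeed, in line with the channel, before the flap (z of handle in the frame of jig between 0.0155 and 0.0215 m and angle between handle's own z axis and vertical below 0.06 rad and y of handle in the frame of jig between -0.014 and 0.014 m and x of handle in the frame of jig between -0.14 and -0.08 m and value of joint flap below 0.25 rad), for 0.1 s.
2. the handle, sliding flat in the channel, holds the flap aside (z of handle in the frame of jig between 0.0155 and 0.0215 m and angle between handle's own z axis and vertical below 0.06 rad and y of handle in the frame of jig between -0.007 and 0.007 m and value of joint flap above 0.3 rad and x of handle in the frame of jig above -0.06 m), for 0.1 s.
3. the flap has snapped shut behind the handle (z of handle in the frame of jig between 0.0155 and 0.0215 m and angle between handle's own z axis and vertical below 0.06 rad and y of handle in the frame of jig between -0.007 and 0.007 m and x of handle in the frame of jig above 0.022 m and angle between the x axis of handle and the x axis of jig, either way round below 0.08 rad and value of joint flap below 0.06 rad), for 0.2 s.
At the end, for the whole second after the job is handed in: The handle lies at rest flat in the channel (within 3 mm of the floor, 0.06 rad of level, 7 mm and 0.08 rad of the channel's line), wholly beyond the flap (middle more than 22 mm past the jig's origin), and the flap is shut behind it (under 0.06 rad) (all of step 3 and linear speed of handle below 0.02 m/s); the robot touches nothing.
It fails at once if the handle bears on the jig with more than 30 N (contact force between handle and jig above 30 N).
It fails at once if the robot itself bears on the jig with more than 30 N (contact force between the arm and jig above 30 N).
It fails at once if the tape measure, pencil, glue bottle or drill bit is shifted by more than 30 mm (distance of any of tape_measure, pencil, glue_bottle, drill_bit from where it was at the start of the episode above 0.03 m).
It also fails if it takes over 64 s, if anything falls off the work surface, if the arm or the gripper's body presses on something with over 40 N, if the wrist force passes 120 N, or if a joint passes its speed limit or range.

## Working session

There is one attempt and no reset: what is moved stays moved. The work goes in short steps, Python scripts to look and compute and a tool call to move; the robot and the scene stay as the last step left them, time stands still between calls to the robot, and variables do not carry over. Pictures are saved under pics/ and viewed, at most 10 in all, crops included, and the job is handed in when it is done.

Besides the shell and the picture viewer there is one more tool, called after "Request:" as name(argument=value, ...) on one line, values as JSON. send_rows: Moves the arm, as the interface text tells. Its arguments: {"type":"object","properties":{"increments":{"type":"array"},"squeeze":{"type":"number"}},"required":["increments"]}

```bash
mkdir -p pics; cat > h.py <<'E'
import numpy as np, cv2
from workcell import manip
def cloud(c):
    z=c["z_map"]; v,u=np.mgrid[:z.shape[0],:z.shape[1]]
    P=np.stack([(u-c["cx"])/c["fx"]*z,(v-c["cy"])/c["fy"]*z,z],-1)
    return P
def world(c):
    T=c["pose"]; W=cloud(c)@T[:3,:3].T+T[:3,3]; W[c["z_map"]==0]=np.nan; return W
E
python3 - <<'E'
from h import *
print(manip.state())
for n in("top","scene"):
    c=manip.camera(n); np.savez("%s.npz"%n,**c)
    cv2.imwrite("pics/%s.png"%n,cv2.resize(c["color"][:,:,::-1],(800,600)))
    print(n,c["pose"].round(3).tolist(),c["fx"])
E
```

```text
{'clock': 0.0, 'qpos': array([ 1.14573350e+00,  2.91275825e-01, -1.54110671e-01,  1.12667692e+00,
        3.32166221e-05,  1.43148199e+00]), 'joint_vel': array([-7.94571943e-04, -5.71980010e-06,  1.01966475e-03,  1.15523753e-03,
       -7.52853509e-04, -3.53974159e-04]), 'effort': array([ 2.17026594e-03, -5.37145078e+01,  3.31364465e+01,  1.60327315e-02,
       -1.88604605e-05, -2.02096226e-05]), 'tool_pos': array([0.14789943, 0.50352655, 0.40414031]), 'tool_rot': array([-3.14034245e+00, -2.08847875e-04,  2.85584401e+00]), 'ft_force': array([ 0.02607092, -0.22937016, -0.00496768]), 'moment': array([-0.00581212, -0.03652176, -0.01085807]), 'grip_force': 0.0, 'width': 1.0006487619397046}
top [[-0.014, -0.981, 0.193, 0.259], [-1.0, 0.018, 0.021, 0.106], [-0.024, -0.193, -0.981, 1.39], [0.0, 0.0, 0.0, 1.0]] 381.02112644497913
scene [[0.589, -0.523, 0.616, -0.599], [-0.808, -0.386, 0.445, -0.674], [0.005, -0.76, -0.65, 1.234], [0.0, 0.0, 0.0, 1.0]] 478.54470938655555
```

View pics/top.png

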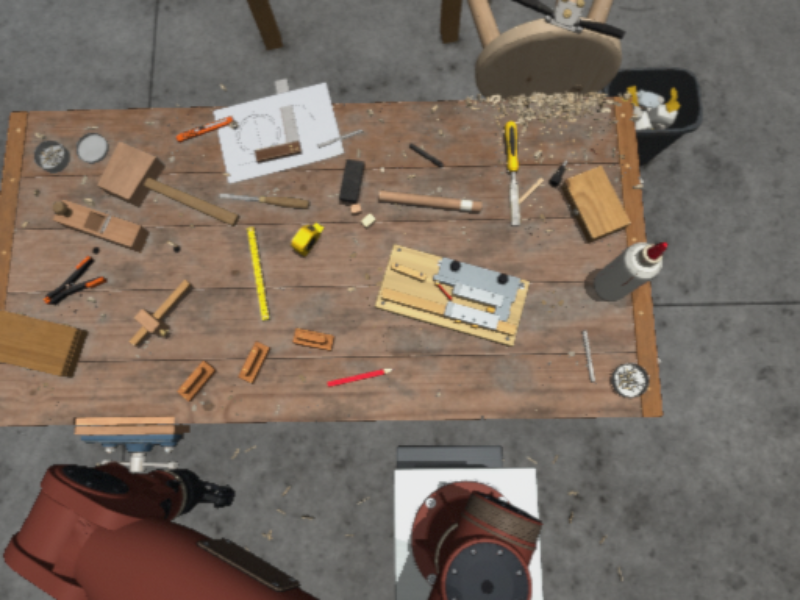

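View pics/scene.png

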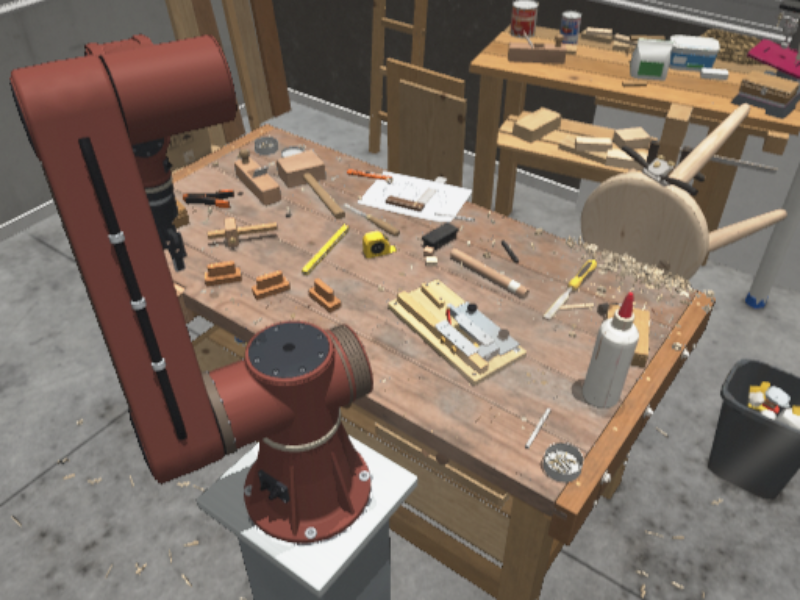

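The top view shows three T-handles at (197,380), (255,362) and (313,340). The last is farthest right, so it's the one meant. The jig's plywood corners are at about (398,246), (529,283), (513,345) and (377,303), with the infeed at its left (+y) end and the feed direction running right.

```bash
cat >> h.py <<'E'
def pix(c,T,uv,z):
    uv=np.atleast_2d(uv).astype(float)
    d=np.c_[(uv[:,0]-c["cx"])/c["fx"],(uv[:,1]-c["cy"])/c["fy"],np.ones(len(uv))]@T[:3,:3].T
    return T[:3,3]+d*((z-T[2,3])/d[:,2])[:,None]
def tcpT(s):
    from scipy.spatial.transform import Rotation as R
    T=np.eye(4);T[:3,:3]=R.from_euler('xyz',s["tool_rot"]).as_matrix();T[:3,3]=s["tool_pos"];return T
E
python3 - <<'E'
from h import *
c=dict(np.load("top.npz")); W=world(c); T=c["pose"]
k=.64
J=pix(c,T,np.array([[398,246],[529,283],[513,345],[377,303]])*k,.018); print(J.round(3))
a=(J[1]-J[0]+J[2]-J[3]); yaw=np.arctan2(a[1],a[0]); print("yaw",yaw, "lens",np.linalg.norm(J[1]-J[0]),np.linalg.norm(J[3]-J[0]))
R=np.array([[np.cos(yaw),-np.sin(yaw)],[np.sin(yaw),np.cos(yaw)]])
print("jig org",J[:,:2].mean(0)-R@[-.0075,.015])
# handle
b=(slice(200,235),slice(180,222)); w=W[b].reshape(-1,3)
for lo,hi in((.035,.07),(.012,.03)):
    q=w[(w[:,2]>lo)&(w[:,2]<hi)]
    r=cv2.minAreaRect(q[:,:2].astype(np.float32)); print(len(q),np.median(q[:,2]),q.mean(0).round(4),r, cv2.boxPoints(r).round(3).tolist())
s=manip.state(); print("tool x,y axes",tcpT(s)[:3,:2].T.round(3).tolist())
print(manip.camera("wrist")["T_tool_cam"].round(3).tolist())
E
```

```text
[[ 0.663  0.142  0.018]
 [ 0.567 -0.165  0.018]
 [ 0.421 -0.12   0.018]
 [ 0.525  0.193  0.018]]
yaw -1.8841060043622704 lens 0.3218131809014617 0.14716352509458566
jig org [0.52749097 0.0100493 ]
90 0.05134620302630355 [0.4432 0.3413 0.0514] ((0.44394564628601074, 0.34177452325820923), (0.06598962843418121, 0.01577715389430523), 77.39909362792969) [[0.42899999022483826, 0.3109999895095825], [0.4440000057220459, 0.30799999833106995], [0.45899999141693115, 0.3720000088214874], [0.4429999887943268, 0.37599998712539673]]
162 0.020528188679374115 [0.4421 0.3402 0.0203] ((0.4442588686943054, 0.34335505962371826), (0.09377028793096542, 0.036350421607494354), 77.28636169433594) [[0.41600000858306885, 0.3019999861717224], [0.4519999921321869, 0.2939999997615814], [0.47200000286102295, 0.38499999046325684], [0.43700000643730164, 0.3930000066757202]]
tool x,y axes [[-0.959, 0.282, 0.0], [0.282, 0.959, -0.001]]
[[0.001, -0.948, -0.318, 0.081], [1.0, 0.001, -0.001, 0.0], [0.001, -0.318, 0.948, 0.031], [0.0, 0.0, 0.0, 1.0]]
```

Request:
send_rows(increments=[1,-25,-18.4,0,0,1,-25,-18.4,0,0,1,-25,-18.4,0,0,1,-25,-18.4,0,0,1,-25,-18.4,0,0,1,-25,-18.4,0,0,1,-25,-18.4,0,0,1,-25,-18.4,0,0,1,-25,-18.4,0,0,1,-25,-18.4,0,0,1,-25,-18.4,0,0,1,-25,-18.4,0,0])

```text
clock: 1.15
tool_pos: [0.3741, 0.2059, 0.4047]
tool_rot: [3.142, -0.0, 2.856]
ft_force: [2.0, 0.5, 0.0]
width: 1.002
grip_force: 0.0
```

Request:
send_rows(increments=[1,-25,-18.4,0,0,1,-25,-18.4,0,0,1,-25,-18.4,0,0,1,-25,-18.4,0,0,1,-25,-18.4,0,0,1,-25,-18.4,0,0,1,-25,-18.4,0,0,1,-25,-18.4,0,0,1,0,0,0,7,1,0,0,0,7,1,0,0,0,7,1,0,0,0,7])

```text
clock: 2.15
tool_pos: [0.524, 0.0094, 0.4043]
tool_rot: [-3.141, -0.001, 2.36]
ft_force: [0.3, 1.0, -0.0]
width: 1.003
grip_force: 0.0
```

Request:
send_rows(increments=[1,0,0,0,7,1,0,0,0,7,1,0,0,0,7,1,0,0,0,7,1,0,0,0,7,1,0,0,0,7,1,0,0,0,7,1,0,0,0,7,1,0,0,0,7,1,0,0,0,0.6,1,0,0,0,0,1,0,0,0,0])

```text
clock: 3.15
tool_pos: [0.5239, 0.0097, 0.4046]
tool_rot: [-3.141, 0.0, 1.261]
ft_force: [-0.1, 0.1, 0.4]
width: 0.997
grip_force: 0.0
```

```bash
python3 - <<'E'
from h import *
s=manip.state(); c=manip.camera("wrist"); T=tcpT(s)@c["T_tool_cam"]; c["pose"]=T; np.savez("w1.npz",**c)
print(s["clock"],s["tool_pos"],s["tool_rot"],s["ft_force"],c["fx"])
cv2.imwrite("pics/w1.png",cv2.resize(c["color"][:,:,::-1],(800,600)))
E
```

```text
3.15 [0.52392243 0.00969563 0.40457864] [-3.14130871e+00  5.84466645e-05  1.26096063e+00] [-0.09323594  0.08695065  0.3874827 ] 324.65654332993734
```

View pics/w1.png

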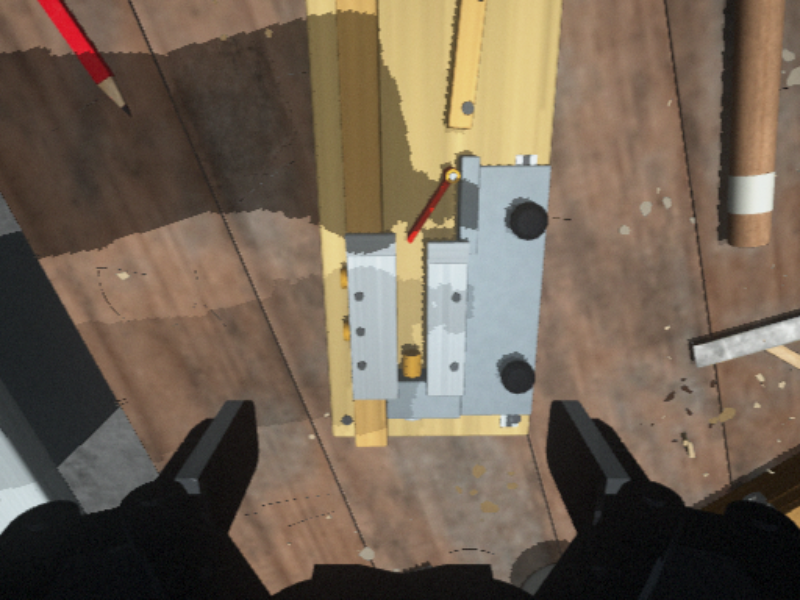

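The jig is clear: base end corners at (335,436) and (528,434), fence inner top edge from (379,20) to (382,235), lip slot edges at u = 397 and 427, and flap pin at (453,174) with the tip at (410,240).

```bash
python3 - <<'E'
from h import *
from scipy.optimize import least_squares
c=dict(np.load("w1.npz"));T=c["pose"];k=.64
W=world(c)
def p(uv,z): return pix(c,T,np.array(uv)*k,z)[:,:2]
base=p([[335,436],[528,434]],.018); bl=p([[308,20],[319,200]],.018); br=p([[560,20],[552,160]],.018)
f=p([[380,20],[382,230]],.041); s1=p([[397,262],[397,395]],.045); s2=p([[427,262],[427,395]],.045)
print("base width",np.linalg.norm(base[1]-base[0]),"slot",np.linalg.norm(s1-s2,axis=1))
def res(q,full=False):
    ca,sa=np.cos(q[2]),np.sin(q[2]); R=np.array([[ca,-sa],[sa,ca]])
    L=lambda P:(P-q[:2])@R
    r=np.r_[L(base)[:,0]-.16,L(base)[:,1]-[-.065,.095],L(bl)[:,1]+.065,L(br)[:,1]-.095,2*(L(f)[:,1]+.0195),2*(L(s1)[:,1]+.0105),2*(L(s2)[:,1]-.0105)]
    return r
o=least_squares(res,[.527,.01,-1.884],loss='soft_l1',f_scale=.003,x_scale=[.01,.01,.01]); q=o.x; print(q,(res(q)*1e3).round(1))
ca,sa=np.cos(q[2]),np.sin(q[2]); R=np.array([[ca,-sa],[sa,ca]])
for n,uv,z in(("pin",[[453,174]],.038),("tip",[[410,240]],.037),("lead",[[370,236],[447,243]],.048),("lip end",[[370,398],[445,395]],.045),("guide end",[[459,128]],.038),("plunger tip",[[411,350]],.03),("block",[[412,383]],.04)):
    print(n,((p(uv,z)-q[:2])@R*1e3).round(1), W[int(uv[0][1]*k),int(uv[0][0]*k)].round(3))
print("infeed",q[:2]+R@[-.108,.002],"p20",q[:2]+R@[.046,0])
hc=np.array([.444,.3425]); print("handle from tool (tool axes)",((hc-tcpT(manip.state())[:2,3])@tcpT(manip.state())[:2,:2]).round(4))
E
```

```text
base width 0.1565171449582731 slot [0.01996971 0.02184926]
[ 0.53394731  0.01592255 -1.87356542] [ 0.5 -0.5  2.9 -0.6  0.6  0.9 -2.5 -0.1  1.5 -0.8  0.7 -1.1 -1.4  0.6]
pin [[-47.3  26.3]] [0.572 0.055 0.046]
tip [[-4.3 -1.4]] [0.534 0.021 0.038]
lead [[ -9.3 -27.5]
 [ -4.4  22.6]] [0.51  0.034 0.049]
lip end [[110.7 -30.8]
 [108.6  23.9]] [ 0.471 -0.079  0.045]
guide end [[-75.3  29.4]] [0.584 0.08  0.038]
plunger tip [[79.4 -0.6]] [ 0.509 -0.061  0.026]
block [[ 1.014e+02 -1.000e-01]] [ 0.503 -0.08   0.041]
infeed [0.5680581  0.11841379] p20 [ 0.52023174 -0.02798511]
handle from tool (tool axes) [ 0.2925 -0.1778]
```

Request:
send_rows(increments=[1,27.5,-14.8,0,0,1,27.5,-14.8,0,0,1,27.5,-14.8,0,0,1,27.5,-14.8,0,0,1,27.5,-14.8,0,0,1,27.5,-14.8,10,0,1,27.5,-14.8,10,0,1,27.5,-14.8,10,0,1,27.5,-14.8,15,0,1,27.5,-14.8,15,0,1,27.5,-14.8,20,0,1,27.5,-14.8,0,0])

```text
clock: 4.2
tool_pos: [0.4554, 0.3792, 0.3211]
tool_rot: [-3.139, 0.004, 1.26]
ft_force: [-0.5, -0.3, -0.3]
width: 1.001
grip_force: 0.0
```

Request:
send_rows(increments=[1,0,0,0,-5.1,1,0,0,0,0,1,0,0,0,0])

```text
clock: 4.45
tool_pos: [0.4568, 0.3784, 0.3245]
tool_rot: [-3.141, 0.0, 1.346]
ft_force: [-0.1, 0.2, 0.7]
width: 1.002
grip_force: 0.0
```

```bash
python3 - <<'E'
from h import *
s=manip.state(); c=manip.camera("wrist"); T=tcpT(s); c["pose"]=T@c["T_tool_cam"]; np.savez("w2.npz",**c)
print(s["tool_pos"],s["tool_rot"])
cv2.imwrite("pics/w2.png",c["color"][:,:,::-1])
w=world(c).reshape(-1,3)
w=w[np.hypot(w[:,0]-.444,w[:,1]-.3425)<.058]
for lo,hi in((.042,.06),(.013,.028)):
    q=w[(w[:,2]>lo)&(w[:,2]<hi)]
    r=cv2.minAreaRect(q[:,:2].astype(np.float32)); print(len(q),np.median(q[:,2]),r)
    print("tool axes from TCP",(np.array(r[0])-T[:2,3])@T[:2,:2])
E
```

```text
[0.45675122 0.37839584 0.32451272] [-3.14144241e+00  4.88247928e-04  1.34626801e+00]
1461 0.05272272176102066 ((0.44773435592651367, 0.34411853551864624), (0.06988770514726639, 0.015436320565640926), 77.39427185058594)
tool axes from TCP [-0.03542449 -0.0011588 ]
2254 0.020767543268496585 ((0.4481136202812195, 0.3439878821372986), (0.09248720109462738, 0.035993173718452454), 77.50296783447266)
tool axes from TCP [-0.03546742 -0.00075997]
```

View pics/w2.png

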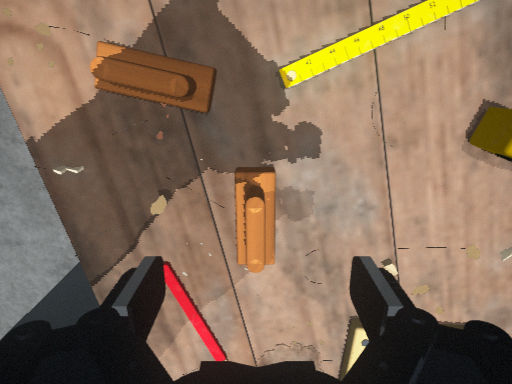

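The handle is at (255,218) px with rib 70x15.5 mm at z = 53 mm and base 92.5x36 mm, so it matches the sizes given. Descending to grasp the rib.

Request:
send_rows(increments=[1,-17.7,-0.5,10,-0.3,1,-17.8,-0.5,10,0,1,0,0,20,0,1,0,0,20,0,1,0,0,20,0,1,0,0,20,0,1,0,0,12,0,1,0,0,7.5,0,1,0,0,0,0,0,0,0,0,0,0,0,0,0,0,0,0,0,0,0], squeeze=30)

```text
clock: 5.5
tool_pos: [0.4486, 0.3441, 0.2063]
tool_rot: [3.14, -0.001, 1.351]
ft_force: [0.0, 0.9, 0.7]
width: 0.609
grip_force: 0.0
```

Request:
send_rows(increments=[0,0,0,0,0,0,0,0,0,0,0,0,0,0,0,0,0,0,0,0,0,0,0,0,0,0,0,0,0,0,0,0,0,0,0,0,0,0,0,0])

```text
clock: 6.17
tool_pos: [0.4481, 0.3441, 0.2055]
tool_rot: [3.141, -0.0, 1.351]
ft_force: [-2.2, 0.2, 5.0]
width: 0.179
grip_force: 36.5
```

Request:
send_rows(increments=[0,0,0,-20,0,0,0,0,-30,0,0,0,0,-30,0,0,-19.4,16.6,-5,0,0,-19.4,16.6,0,0,0,-19.4,16.6,0,0,0,-19.4,16.6,0,0,0,-19.4,16.6,0,0,0,-19.4,16.6,0,0,0,-19.4,16.6,0,0,0,-19.4,16.6,0,0,0,-19.4,16.6,0,0])

```text
clock: 7.17
tool_pos: [0.5561, 0.1397, 0.2897]
tool_rot: [-3.141, 0.0, 1.351]
ft_force: [0.7, -0.8, -2.8]
width: 0.176
grip_force: 35.5
```

Request:
send_rows(increments=[0,-19.4,16.6,0,4.7,0,0,0,0,0,0,0,0,0,0,0,0,0,0,0])

```text
clock: 7.5
tool_pos: [0.5675, 0.1186, 0.2897]
tool_rot: [-3.14, 0.0, 1.27]
ft_force: [0.3, 0.2, -0.8]
width: 0.18
grip_force: 35.4
```

```bash
python3 - <<'E'
from h import *
s=manip.state(); c=manip.camera("wrist"); T=tcpT(s); c["pose"]=T@c["T_tool_cam"]; np.savez("w3.npz",**c)
print(s)
cv2.imwrite("pics/w3.png",cv2.resize(c["color"][:,:,::-1],(800,600)))
E
```

```text
{'clock': 7.5, 'qpos': array([ 7.98009552e-02,  4.79131998e-01, -1.85195169e-01,  9.07669914e-01,
        2.44983676e-04,  1.95170801e+00]), 'joint_vel': array([ 0.01837333, -0.00613436, -0.00275048,  0.00040532, -0.00070072,
       -0.00040454]), 'effort': array([-1.33738920e+00, -6.42777014e+01,  3.13161743e+01, -9.25010350e-02,
       -8.34386190e-02,  2.42950284e-02]), 'tool_pos': array([0.56748288, 0.1185518 , 0.28972381]), 'tool_rot': array([-3.14038689e+00,  2.18975717e-04,  1.26968558e+00]), 'ft_force': array([ 0.33036893,  0.24701902, -0.76272681]), 'moment': array([-0.01646084, -0.00468415, -0.02672284]), 'grip_force': 35.411054491996765, 'width': 0.17964634485083772}
```

View pics/w3.png

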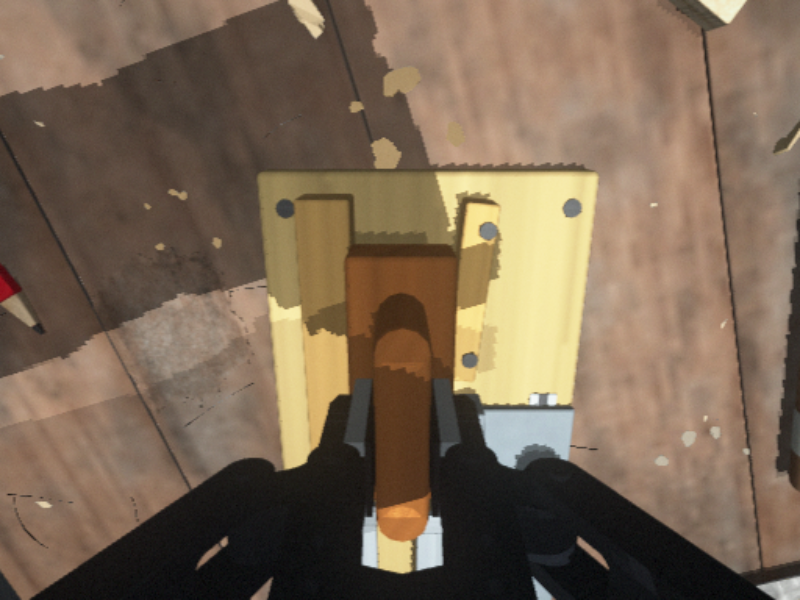

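The handle hangs over the infeed: its rear end is at (347..457, 250), the base corners are at (259,172) and (597,172), and the fence inner top edge is near (351,197).

```bash
python3 - <<'E'
from h import *
c=dict(np.load("w3.npz"));T=c["pose"];k=.64
p=lambda uv,z: pix(c,T,np.array(uv)*k,z)[:,:2]
q=np.array([ .53394731 , .01592255, -1.87356542]);ca,sa=np.cos(q[2]),np.sin(q[2]);R=np.array([[ca,-sa],[sa,ca]])
L=lambda P:((P-q[:2])@R*1e3).round(1).tolist()
print("base (-175,-65),(-175,95):",L(p([[259,172],[597,172]],.018)))
print("fence (y-19.5)",L(p([[352,200],[353,240]],.041)),"guide inner top (-160,31)",L(p([[462,203]],.038)))
bz=.2897-.2055
print("handle rear",L(p([[347,247],[456,247]],bz+.021)),"rib rear end",L(p([[403,327]],bz+.053)))
print("tcp",L(tcpT(manip.state())[None,:2,3]), "left base edge line",L(p([[275,330]],.018)))
print("world z base",world(c)[115,175].round(4))
E
```

```text
base (-175,-65),(-175,95): [[-172.4, -64.1], [-172.8, 91.7]]
fence (y-19.5) [[-162.7, -19.3], [-145.5, -19.4]] guide inner top (-160,31) [[-161.2, 27.8]]
handle rear [[-156.5, -15.0], [-156.6, 18.6]] rib rear end [[-142.7, 2.3]]
tcp [[-108.3, 1.2]] left base edge line [[-94.1, -62.7]]
world z base [0.5293 0.1944 0.0182]
```

Request:
send_rows(increments=[0,0,0,15,0,0,0,0,15,0,0,0,0,15,0,0,0,0,10,0,0,0,0,6,0,0,0,0,3,0,0,0,0,0,0])

```text
clock: 8.13
tool_pos: [0.5676, 0.1188, 0.2259]
tool_rot: [-3.141, 0.0, 1.27]
ft_force: [-0.7, -0.1, -1.3]
width: 0.18
grip_force: 35.5
```

Request:
send_rows(increments=[0,0,0,1,0,0,0,0,0.5,0,0,0,0,0,0,0,0,0,0,0])

```text
clock: 8.47
tool_pos: [0.5681, 0.1184, 0.2252]
tool_rot: [3.141, -0.0, 1.269]
ft_force: [0.1, 0.1, -3.0]
width: 0.179
grip_force: 35.5
```

Request:
send_rows(increments=[0,0,0,0.7,0,0,0,0,0,0,0,0,0,0,0])

```text
clock: 8.72
tool_pos: [0.5679, 0.1184, 0.2241]
tool_rot: [3.142, -0.0, 1.269]
ft_force: [-0.3, 0.7, -1.6]
width: 0.18
grip_force: 35.5
```

Request:
send_rows(increments=[0,0,0,0.7,0,0,0,0,0,0,0,0,0,0,0])

```text
clock: 8.97
tool_pos: [0.5679, 0.1185, 0.2235]
tool_rot: [3.141, -0.0, 1.269]
ft_force: [-0.9, -0.1, 1.3]
width: 0.181
grip_force: 36.0
```

Request:
send_rows(increments=[0,-4,-0.3,0,0,0,-4,-0.3,0,0,0,-4,-0.3,0,0,0,-4,0,0,0,0,-4,0,0,0,0,0,0,0,0])

```text
clock: 9.47
tool_pos: [0.5609, 0.0988, 0.2235]
tool_rot: [3.141, 0.0, 1.269]
ft_force: [-0.5, -1.2, 3.4]
width: 0.182
grip_force: 36.1
```

Request:
send_rows(increments=[0,-3,0,0,0,0,-3,0,0,0,0,-3,0,0,0,0,-3,0,0,0,0,-3,0,0,0,0,-3,0,0,0,0,0,0,0,0])

```text
clock: 10.05
tool_pos: [0.5552, 0.0827, 0.2235]
tool_rot: [-3.14, -0.001, 1.27]
ft_force: [-2.0, 4.1, 7.0]
width: 0.176
grip_force: 36.6
```

Request:
send_rows(increments=[0,-3,0,0,0,0,-3,0,0,0,0,-3,0,0,0,0,-3,0,0,0,0,-3,0,0,0,0,-3,0,0,0,0,0,0,0,0])

```text
clock: 10.63
tool_pos: [0.55, 0.0653, 0.2235]
tool_rot: [-3.141, -0.001, 1.269]
ft_force: [-2.0, 2.4, 5.9]
width: 0.182
grip_force: 36.4
```

Request:
send_rows(increments=[0,-3,0,-0.3,0,0,-3,0,0,0,0,-3,0,0,0,0,-3,0,0,0,0,-3,0,0,0,0,-3,0,0,0,0,0,0,0,0])

```text
clock: 11.22
tool_pos: [0.5445, 0.0477, 0.2235]
tool_rot: [-3.141, -0.0, 1.269]
ft_force: [-2.3, 3.8, 3.2]
width: 0.178
grip_force: 36.2
```

Request:
send_rows(increments=[0,-3,0,0,0,0,-3,0,0,0,0,-3,0,0,0,0,-3,0,0,0,0,-3,0,0,0,0,-3,0,0,0,0,0,0,0,0])

```text
clock: 11.8
tool_pos: [0.5391, 0.0305, 0.2235]
tool_rot: [-3.14, 0.0, 1.269]
ft_force: [-4.0, 2.5, 3.7]
width: 0.174
grip_force: 36.4
```

Request:
send_rows(increments=[0,-3,0,0,0,0,-3,0,0,0,0,-3,0,0,0,0,-3,0,0,0,0,-3,0,0,0,0,-3,0,0,0,0,0,0,0,0])

```text
clock: 12.38
tool_pos: [0.5338, 0.0134, 0.2235]
tool_rot: [-3.14, 0.0, 1.269]
ft_force: [-4.3, 4.1, 4.5]
width: 0.178
grip_force: 36.4
```

Request:
send_rows(increments=[0,-3,-0.4,0,0,0,-3,0,0,0,0,-3,0,0,0,0,-3,0,0,0,0,-3,0,0,0,0,-3,0,0,0,0,0,0,0,0])

```text
clock: 12.97
tool_pos: [0.5282, -0.0039, 0.2235]
tool_rot: [-3.141, 0.001, 1.269]
ft_force: [-3.8, 1.6, 2.7]
width: 0.179
grip_force: 36.2
```

Request:
send_rows(increments=[0,-3,0,0,0,0,-3,0,0,0,0,-3,0,0,0,0,0,0,0,0])

```text
clock: 13.3
tool_pos: [0.5256, -0.0124, 0.2235]
tool_rot: [-3.141, 0.001, 1.269]
ft_force: [-2.5, 1.7, 3.9]
width: 0.177
grip_force: 36.2
```

```bash
python3 - <<'E'
from h import *
s=manip.state(); c=manip.camera("wrist"); T=tcpT(s); c["pose"]=T@c["T_tool_cam"]
print(s["tool_pos"],s["ft_force"],s["moment"])
cv2.imwrite("pics/w4.png",cv2.resize(c["color"][150:384,130:400,::-1],(690,598)))
E
```

```text
[ 0.52563755 -0.01235506  0.22352491] [-2.49600274  1.72065508  3.9338139 ] [0.35162976 0.67707729 0.15820562]
```

View pics/w4.png

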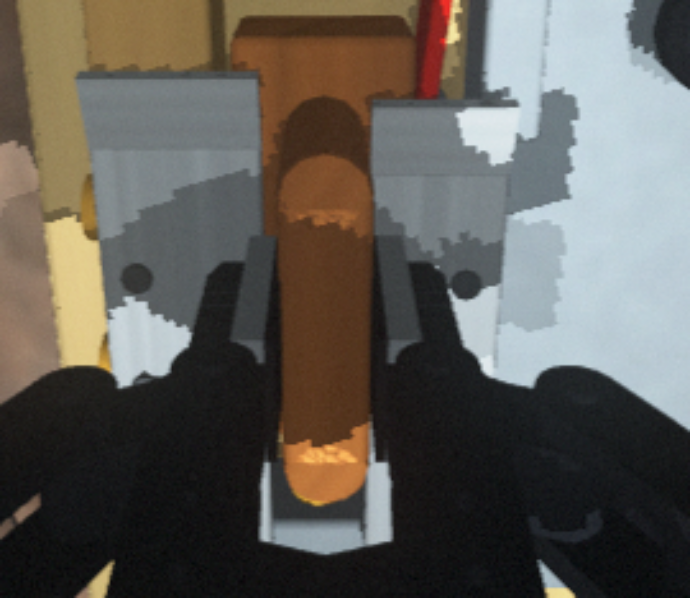

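The flap leaf (red, at (435,45)) is held aside, with the handle under the lips and centred. I'll creep forward in small steps with a lighter grip, so the handle slips in the pads before it overloads the jig.

Request:
send_rows(increments=[0,-1.5,0,-0.2,0,0,-1.5,0,0,0,0,-1.5,0,0,0,0,-1.5,0,0,0,0,0,0,0,0], squeeze=20)

```text
clock: 13.77
tool_pos: [0.524, -0.0179, 0.2236]
tool_rot: [-3.141, 0.0, 1.269]
ft_force: [-3.1, 2.1, -1.8]
width: 0.178
grip_force: 35.6
```

```bash
cat > r.py <<'E'
from h import *
s=manip.state(); c=manip.camera("wrist"); i=c["color"].astype(int)[110:200,220:400]
m=(i[...,0]>110)&(i[...,1]<45)&(i[...,2]<45); v,u=np.nonzero(m)
q=np.array([ .53394731 , .01592255]);d=s["tool_pos"][:2]-q
print("x",d@[-.298,-.9545]*1e3,"red",m.sum(),"u",u.min()+220 if len(u) else 0,u.max()+220 if len(u) else 0,"F feed",s["ft_force"][:2]@[-.298,-.9545],"lat",s["ft_force"][:2]@[.9545,-.298],s["ft_force"][2])
cv2.imwrite("pics/r%d.png"%(s["clock"]*100),cv2.resize(c["color"][100:384,130:400,::-1],(570,600)))
E
python3 r.py
```

```text
x 35.23956863597024 red 261 u 295 307 F feed -1.07385108889588 lat -3.5532168367160812 -1.8139537929898935
```

Request:
send_rows(increments=[0,-1,0,0,0,0,-1,0,0,0,0,-1,0,0,0,0,-1,0,0,0,0,-1,0,0,0,0,0,0,0,0])

```text
clock: 14.32
tool_pos: [0.5226, -0.0222, 0.2237]
tool_rot: [-3.141, -0.001, 1.27]
ft_force: [-2.0, 3.9, -1.8]
width: 0.178
grip_force: 35.6
```

```bash
python3 r.py
```

```text
x 39.78622589594608 red 222 u 295 309 F feed -3.1203732517272122 lat -3.102663084523641 -1.7859997607427112
```

Request:
send_rows(increments=[0,-1,0,0,0,0,-1,0,0,0,0,-1,0,0,0,0,0,0,0,0])

```text
clock: 14.7
tool_pos: [0.5217, -0.0251, 0.2237]
tool_rot: [-3.141, -0.001, 1.27]
ft_force: [-3.1, 5.4, -1.8]
width: 0.182
grip_force: 35.7
```

```bash
python3 r.py
```

```text
x 42.76016181179213 red 202 u 296 308 F feed -4.222259056239534 lat -4.528733895174182 -1.758095384356495
```

Request:
send_rows(increments=[0,-1,0,0,0,0,-1,0,0,0,0,-1,0,0,0,0,0,0,0,0])

```text
clock: 15.08
tool_pos: [0.5208, -0.0278, 0.2237]
tool_rot: [-3.141, -0.001, 1.27]
ft_force: [-1.6, 5.6, -0.4]
width: 0.181
grip_force: 35.7
```

```bash
python3 r.py
```

```text
x 45.68409391510448 red 157 u 296 305 F feed -4.8581056569876875 lat -3.1457840102455092 -0.41411550701953415
```

Request:
send_rows(increments=[0,-0.7,0,0,0,0,-0.8,0,0,0,0,0,0,0,0])

```text
clock: 15.38
tool_pos: [0.5204, -0.0292, 0.2237]
tool_rot: [-3.141, -0.001, 1.27]
ft_force: [-1.7, 4.7, -0.3]
width: 0.179
grip_force: 35.7
```

```bash
python3 r.py
```

```text
x 47.141899467419925 red 145 u 296 305 F feed -3.9266455273093377 lat -3.0544865788328948 -0.31067203215029215
```

Request:
send_rows(increments=[0,-0.7,0,0,0,0,-0.8,0,0,0,0,0,0,0,0])

```text
clock: 15.68
tool_pos: [0.5199, -0.0306, 0.2238]
tool_rot: [-3.141, -0.001, 1.27]
ft_force: [-1.1, 5.7, -0.5]
width: 0.179
grip_force: 35.7
```

```bash
python3 r.py
```

```text
x 48.608315243896016 red 131 u 296 306 F feed -5.098759525473088 lat -2.7027617040551237 -0.4975271265116421
```

Request:
send_rows(increments=[0,-0.7,0,0,0,0,-0.7,0,0,0,0,0,0,0,0])

```text
clock: 15.98
tool_pos: [0.5196, -0.032, 0.2238]
tool_rot: [-3.141, -0.001, 1.27]
ft_force: [-1.6, 4.5, -1.9]
width: 0.183
grip_force: 35.7
```

```bash
python3 r.py
```

```text
x 50.07383295286143 red 135 u 295 303 F feed -3.8484562417708768 lat -2.8866320658955797 -1.8918092706567544
```

Request:
send_rows(increments=[0,-0.5,0,0,0,0,-0.5,0,0,0,0,0,0,0,0])

```text
clock: 16.28
tool_pos: [0.5193, -0.033, 0.2237]
tool_rot: [-3.141, -0.001, 1.27]
ft_force: [-1.2, 6.1, -1.9]
width: 0.179
grip_force: 35.6
```

```bash
python3 r.py
```

```text
x 51.050286111780714 red 299 u 248 276 F feed -5.420693038243557 lat -2.956184422794845 -1.85656750071711
```

```bash
ls -t pics | head -1 | xargs -I{} cp pics/{} pics/view5.png
```

```text
(no output)
```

View pics/view5.png

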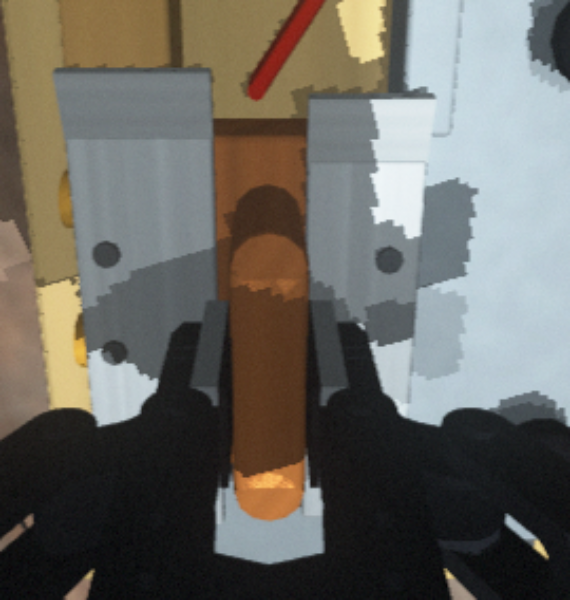

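The flap has snapped shut behind the handle: its red tip is at (255,95), over the channel's middle. Next I ease back and release.

Request:
send_rows(increments=[0,1,0,0,0,0,1,0,0,0,0,1,0,0,0,0,1,0,0,0,0,1,0,0,0,0,0,0,0,0,0.25,0,0,0,0,0.35,0,0,0,0,0.45,0,0,0,0,0.5,0,0,0,0,0.5,0,0,0,0,0.5,0,0,0,0])

```text
clock: 17.33
tool_pos: [0.5209, -0.0287, 0.224]
tool_rot: [3.141, 0.0, 1.269]
ft_force: [0.3, 0.3, 0.7]
width: 0.503
grip_force: 0.0
```

Request:
send_rows(increments=[0.5,0,0,-3,0,0.5,0,0,-8,0,0.5,0,0,-15,0,0.5,0,0,-20,0,0.5,0,0,-20,0,0.5,0,0,-20,0,0.5,0,0,-20,0,0.5,0,0,0,0,0.5,0,0,0,0])

```text
clock: 18.08
tool_pos: [0.5212, -0.0286, 0.3313]
tool_rot: [3.139, -0.0, 1.269]
ft_force: [0.1, 0.5, -0.9]
width: 0.503
grip_force: 0.0
```

```bash
python3 - <<'E'
from h import *
s=manip.state(); c=manip.camera("wrist"); T=tcpT(s); c["pose"]=T@c["T_tool_cam"]
cv2.imwrite("pics/fin.png",cv2.resize(c["color"][:,:,::-1],(800,600)))
w=world(c).reshape(-1,3); w=(w-[.53394731,.01592255,0]); X=w[:,:2]@[-.298,-.9545]; Y=w[:,:2]@[.9545,-.298]
m=(w[:,2]>.065)&(w[:,2]<.078)&(abs(Y)<.02)&(X>-.05)&(X<.12)
r=cv2.minAreaRect(np.c_[X[m],Y[m]].astype(np.float32)); print(s["clock"],m.sum(),np.median(w[m,2]),r,s["ft_force"])
E
```

```text
18.0833 1790 0.07073854267739889 ((0.04298807680606842, 0.000802312046289444), (0.06996604055166245, 0.015676219016313553), 0.5361184477806091) [ 0.14040168  0.49929325 -0.89746602]
```

View pics/fin.png

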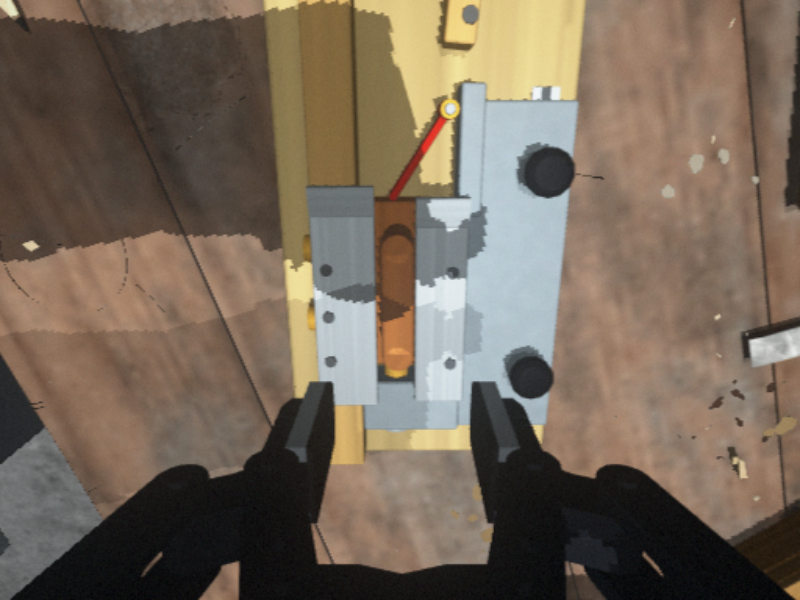

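The handle rests on the shut flap (tip at (393,197)) at x ≈ 43, y ≈ 1, flat and in line, and the gripper is clear.

```bash
python3 -c "
from workcell import manip
print(manip.close_job())"
```

```text
the job is handed in; nothing more can be done
None
```

The handle is in the jig, trapped between the shut flap and the plunger. It lies flat and in line with its middle about 43 mm past the jig's origin. The gripper is clear, and the job was handed in at about 18 s; no verdict came back.

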